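Close and lock the beam shutter

TASK

Close the beam shutter that has the red handle and lock it: with the fingertips, gently push the handle along the long leg of its L-shaped slot all the way to the corner, then push it sideways to the end of the short leg, and leave it there. Only push it from outside: do not take the handle between the fingers, and leave the blue-handled shutter and everything else on the table where it is.

Things in the scene. Friction and masses are not known exactly. Their poses are not given: they have to be found in the camera images.
- red_shutter: Beam shutter with the red handle. Fixed. Black base 190 x 120 x 10 mm (x -85 to 105, y -60 to 60); on it a white gate plate (x -75 to 35, y -45 to 45), top 42 mm above the table, with an L-shaped slot 15 mm wide. Origin on the table, z up, x along the slot's long leg towards the corner. Beyond it two black tubes along y at x = 78, up to 39 mm high, between which the yellow blade enters.
- red_corner (a point): Corner of the red shutter's slot: where the handle's axis stands after the long leg, at the plate's top, 42 mm above the table. The open end of the long leg lies 70 mm from here along the shutter's -x. In the shutter's frame: x 15, y -15 mm.
- red_locked (a point): Locked end of the red shutter's short leg, beside a red dot: where the handle's axis must end, at the plate's top, 35 mm from the corner along the shutter's +y. In the shutter's frame: x 15, y 20 mm.
- red_handle (a point): Centre of the top face of the red handle: an upright cylinder 16 mm across, from 46 to 85 mm above the table, on a 12 mm steel pin that rides in the slot with 1.5 mm play at each side. It cannot turn, tilt or lift out; it stays where it is left.
- red_slide (a joint): Travel of the red handle (with the yellow blade) along the long leg, m: 0 open end, 0.070 corner (end stop). Takes about 2 N to push, and moves only while the pin is in the long leg.
- red_pin (a joint): Travel of the red handle along the short leg, m: 0 in the long leg and at the corner, 0.035 locked (end stop). Takes about 1.5 N, and moves beyond the slot's play only when the pin stands at the corner.
- blue_shutter: Other shutter, blue handle, not part of the job: the mirror image (short leg to -y). Fixed. Black base 190 x 120 x 10 mm (x -85 to 105, y -60 to 60); on it a white gate plate (x -75 to 35, y -45 to 45), top 42 mm above the table, with an L-shaped slot 15 mm wide. Origin on the table, z up, x along the slot's long leg towards the corner.
- blue_handle (a point): Centre of the top of the blue handle, 85 mm above the table, same size as the red one; leave it alone.
- blue_slide (a joint): Travel of the blue handle along its long leg, m; must stay as it is.
- blue_pin (a joint): Travel of the blue handle along its short leg, m; must stay as it is.
- mirror: Black square mirror mount with a round mirror 41 mm wide on a black post and white foot 50 x 34 mm, 110 mm tall; loose bystander, origin at the centre of its underside.
- iris: Round black iris 44 mm wide on a black post and white foot 50 x 34 mm, 120 mm tall; loose bystander, origin at the centre of its underside.
- post: Bare steel post, 19 mm across, 66 mm tall; loose bystander, origin at the centre of its underside.
- lens_tube: Black open tube, 35 mm across, 40 mm tall; loose bystander, origin at the centre of its underside.
- hex_key: Dark L-shaped hex key, 90 x 24 mm, lying flat, 6 mm thick; loose bystander, origin on the table at the middle of its long arm, which lies along its x.
- dust_cap: Yellow round dust cap, 32 mm across, 16 mm tall; loose bystander, origin at the centre of its underside.
- screw_tray: Grey divided tray, 90 x 70 x 28 mm; loose bystander, origin at the centre of its underside.
Not all that is in view belongs to the job. What is shaped like the red_shutter but orange or pink is not meant.

How it is judged:
On the way, in this order (a step that is already met when the one before it is completed fails the run):
1. the red handle is pushed along the long leg to the corner (value of joint red_slide above 0.064 m and value of joint red_pin below 0.008 m), for 0.1 s.
2. the red handle is pushed to the end of the short leg (value of joint red_slide above 0.064 m and value of joint red_pin above 0.029 m), for 0.2 s.
At the end, for the whole second after the job is handed in: The red handle rests in the short leg within 6 mm of its locked end (short-leg travel over 29 of 35 mm, long-leg travel over 64 of 70 mm), at rest and released (all of step 2 and velocity of joint red_slide between -0.01 and 0.01 m/s and velocity of joint red_pin between -0.01 and 0.01 m/s); the robot touches nothing.
It fails at once if the red handle was taken between the fingers (horizontal distance between the grasp point and red_handle below 0.008 m and z of the grasp point in the frame of red_handle below 0.015 m).
It fails at once if the red handle was forced (over 40 N) (contact force between red_pin and the fingers above 40 N).
It fails at once if the blue handle was moved by more than 4 mm (distance of blue_handle from where it was at the start of the episode above 0.004 m).
It fails at once if a loose bystander was moved by more than 15 mm, lifted or tipped over (distance of any of mirror, iris, post, lens_tube, hex_key, dust_cap, screw_tray from where it was at the start of the episode above 0.015 m or height (world z) of any of mirror, iris, post, lens_tube, hex_key, dust_cap, screw_tray above 0.008 m or angle between any of mirror, iris, post, lens_tube, hex_key, dust_cap, screw_tray's own z axis and vertical above 0.35 rad).
It also fails if it takes over 45 s, if anything falls off the work surface, if the arm or the gripper's body presses on something with over 40 N, if the wrist force passes 120 N, or if a joint passes its speed limit or range.

ROBOT

A 6-joint arm with a two-finger parallel gripper is mounted at the origin on the work surface. World frame = base frame: x ahead of the robot, y to its left, z up, the work surface at z = 0. Lengths are in m, angles in rad, forces in N, time in s.
With the tool pointing down it reaches from about 0.325 to 0.775 m from the base axis. Payload 5.5 kg.
Tool frame: the origin (TCP) lies between the finger pads; the fingertips stand 8 mm ahead of it and the grasp point (between the pads) lies 11 mm behind it (tcp_to_tips is the distance from the TCP to the fingertips, in m); z points along the fingers, y is the direction in which the jaws open and shut (so a half turn about z gives the same grasp; the last joint's range is limited). The gripper opens to 88 mm and grips with 3 to 60 N. Pads are 20 mm wide; open, the fingers measure 115 mm over their backs; the gripper's body (75 mm by 178 mm) begins 61 mm behind the grasp point.
Start: joints at [1.188, 0.091, 1.231, -0, 1.82, -0.057], TCP at [0.192, 0.568, 0.194] pointing down, gripper open.
Joint ranges: [-2.87, 2.87], [-0.86, 2.18], [0.17, 2.46], [-1.51, 4.65], [0.06, 2.69], [-2.65, 2.65]. Speed limits (rad/s): [2.57, 2.57, 3.01, 3.14, 3.14, 3.14].

INTERFACE

Orientations are given as a unit quaternion [w, x, y, z].
In Python, from bench import * gives the robot as it stands. Calls block until the motion is done:
- move_to(position, orientation): joint-space move of the TCP to a pose.
- move_l(position, speed=0.15, orientation=None): straight line of the TCP; orientation=None keeps the orientation; speed is the mean speed in m/s.
- movej(angles): joint-space move.
- gripper_open() and close(): open the fingers fully, or close them until they stop; the grip force is fixed at half the most.
- hold(seconds).
- inverse_kinematics(position, orientation): joint angles nearest the present ones, or None.
- state(): the state.
- get_image(name): name is "scene" or "side" or "wrist"; returns a dict with "frame" (384x512x3 uint8, blue, green, red), "depth" (384x512 float32, m along the optical axis (not along the pixel's ray), 0 where there is no reading), "camera_matrix" (3x3 intrinsics, pixels), "view" (4x4, takes a point from world to camera coordinates). Camera axes: x right, y up, looking along -z (the intrinsics and any distortion apply to the point x, -y, -z); pixel columns grow to the right and rows downward; lengths in m; the calibration is good to about 2 mm. A picture is of the moment at which its call begins.
A pose or a line that the arm cannot do raises IKError and nothing moves.
- job_done(): hands the job in, once; it reports no verdict.
The state is a dict: "time": time; "joint_pos": joint angles; "dq": joint speeds; "joint_torque": joint torques, N m; "ee_pos": TCP position; "ee_rot": TCP orientation; "ft_force": force on the tool from outside, world axes, zero at the start; "moment": the same for the moment, N m; "finger_gap": finger opening in m.
Only numpy, scipy, OpenCV 4.12 (cv2) and the standard library are available. Lean on these libraries where they do the work, as an engineer would, in place of code of your own. Each camera call takes 0.05 s, during which the arm holds its last target.

## Working session

There is one attempt and no reset: what is moved stays moved. The work goes in short steps, each a Python script; the robot and the scene stay as the last script left them, time stands still between calls to the robot, and variables do not carry over. Pictures are saved under pics/ and viewed, and the job is handed in when it is done.

```bash
mkdir -p pics; python3 - <<'E'
from bench import *
import cv2,numpy as np
s=state();print({k:np.round(v,3) for k,v in s.items()})
for n in ["scene","side","wrist"]:
    r=get_image(n);cv2.imwrite(f"pics/{n}0.png",r["frame"]);np.savez(f"pics/{n}0.npz",**r)
    V=r["view"];print(n,np.round(-V[:3,:3].T@V[:3,3],3),np.round(r["camera_matrix"],1).tolist(), [k for k in r])
E
ls
```

```text
{'time': np.float64(0.0), 'joint_pos': array([ 1.188,  0.092,  1.232, -0.   ,  1.82 , -0.057]), 'dq': array([ 0.   , -0.001,  0.002, -0.001,  0.   ,  0.001]), 'joint_torque': array([ 0.0000e+00, -4.4646e+01, -4.0644e+01,  7.0000e-02,  3.0000e-02,
       -0.0000e+00]), 'ee_pos': array([0.192, 0.568, 0.193]), 'ee_rot': array([-0.   ,  0.162,  0.987, -0.001]), 'ft_force': array([0.665, 0.027, 0.524]), 'moment': array([-0.027,  0.054, -0.022]), 'finger_gap': np.float64(0.088)}
scene [1.431 0.325 1.231] [[451.0, 0.0, 253.9], [0.0, 451.0, 195.4], [0.0, 0.0, 1.0]] ['frame', 'depth', 'camera_matrix', 'view']
side [ 0.097 -0.882  0.905] [[465.1, 0.0, 264.7], [0.0, 465.1, 187.6], [0.0, 0.0, 1.0]] ['frame', 'depth', 'camera_matrix', 'view']
wrist [0.126 0.592 0.385] [[274.9, 0.0, 255.4], [0.0, 274.9, 191.4], [0.0, 0.0, 1.0]] ['frame', 'depth', 'camera_matrix', 'view']
pics
```

View pics/scene0.png

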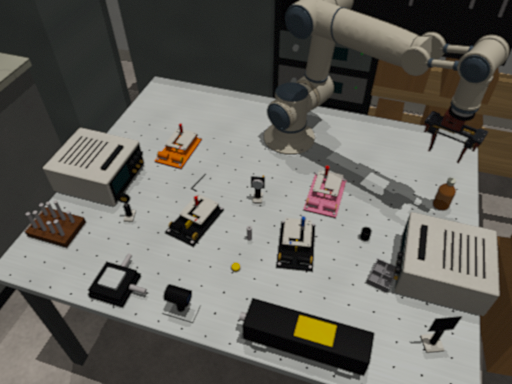

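View pics/side0.png

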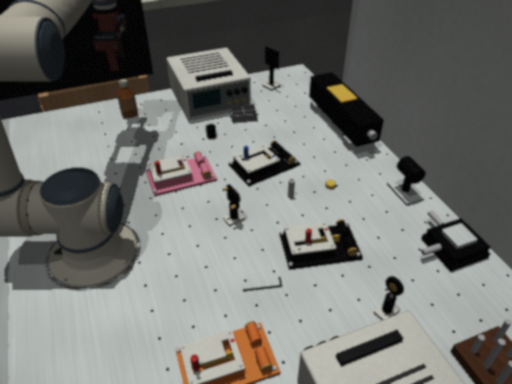

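View pics/wrist0.png

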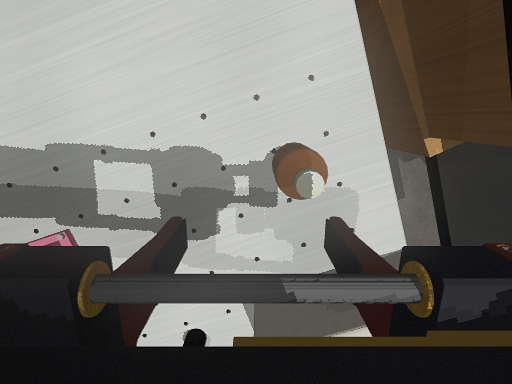

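Four things could be taken for the target in the scene view:
- the orange-based unit at (180,145)
- the pink-based unit at (325,190)
- the black-based unit with the blue handle at (297,240)
- the black-based unit with the red handle at (196,215)

The last one matches the description; in the side view it is at (315,240). I'll check it in close crops.

```bash
python3 - <<'E'
import cv2,numpy as np
a=cv2.imread("pics/scene0.png")[180:255,150:240];b=cv2.imread("pics/side0.png")[205:280,270:370]
cv2.imwrite("pics/crop0.png",np.hstack([cv2.resize(a,(390,325),interpolation=cv2.INTER_CUBIC),cv2.resize(b,(400,325),interpolation=cv2.INTER_CUBIC)]))
E
cat > h.py <<'E'
import numpy as np,cv2
def world(r,u,v,z=None):
    K=r["camera_matrix"];V=r["view"];R=V[:3,:3];c=-R.T@V[:3,3]
    u=np.asarray(u,float);v=np.asarray(v,float)
    d=np.stack([(u-K[0,2])/K[0,0],-(v-K[1,2])/K[1,1],-np.ones_like(u)],-1)
    if z is None:
        D=r["depth"][v.astype(int),u.astype(int)]
        return (d*D[...,None])@R+c
    dw=d@R
    return c+dw*((z-c[2])/dw[...,2])[...,None]
def project(r,P):
    K=r["camera_matrix"];V=r["view"];p=np.asarray(P)@V[:3,:3].T+V[:3,3]
    return np.stack([K[0,0]*p[...,0]/-p[...,2]+K[0,2],K[1,1]*-p[...,1]/-p[...,2]+K[1,2]],-1)
E
python3 - <<'E'
from h import *
for n,box in [("scene",(150,240,180,255)),("side",(270,370,205,280))]:
    r=dict(np.load(f"pics/{n}0.npz"))
    f=r["frame"].astype(int);m=(f[...,2]>110)&(f[...,1]<70)&(f[...,0]<70)
    mm=np.zeros_like(m);mm[box[2]:box[3],box[0]:box[1]]=1;m&=mm
    v,u=np.nonzero(m);P=world(r,u,v);ok=r["depth"][v,u]>0
    print(n,len(u),u.min(),u.max(),v.min(),v.max(),np.round(np.median(P[ok],0),3),np.round(P[ok].max(0),3),np.round(P[ok].min(0),3))
    # plate: white pixels with z ~ .042
    vv,uu=np.nonzero(mm);P=world(r,uu,vv);k=(abs(P[:,2]-.042)<.006)&(f[vv,uu].min(1)>110)
    q=P[k];print(len(q),q.mean(0).round(3),cv2.minAreaRect(q[:,:2].astype(np.float32)*1000))
E
```

```text
scene 5 195 196 196 198 [ 0.503 -0.199  0.084] [ 0.511 -0.198  0.089] [ 0.494 -0.205  0.079]
477 [ 0.516 -0.186  0.042] ((538.5031127929688, -196.14761352539062), (95.10225677490234, 169.79150390625), 74.14080047607422)
side 11 307 310 230 232 [ 0.496 -0.206  0.085] [ 0.502 -0.203  0.088] [ 0.492 -0.21   0.083]
913 [ 0.506 -0.19   0.042] ((534.9014892578125, -193.27301025390625), (95.54419708251953, 162.89794921875), 79.71341705322266)
```

View pics/crop0.png

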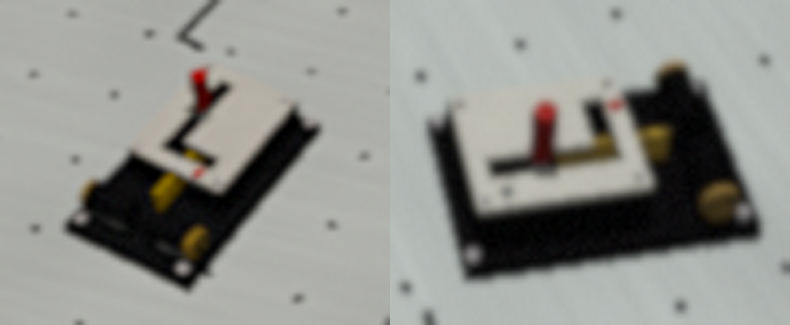

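The crops confirm it: black base, white plate and red handle near the open end, with the red dot at the short leg's end. Next, a close look with the wrist camera from above, going there at a safe height.

```bash
cat >> h.py <<'E'
def q_down(yaw):
    # tool z down, tool x at world angle yaw: half-turn about axis at yaw/2
    return [0.0,float(np.cos(yaw/2)),float(np.sin(yaw/2)),0.0]
E
python3 - <<'E'
from bench import *
from h import *
r=dict(np.load("pics/wrist0.npz"));print("axis",-r["view"][2,:3].round(3))
s=state();p=s["ee_pos"]
move_l([p[0],p[1],0.33])
print(state()["ee_pos"].round(3))
for yaw in np.radians([0,90,180,-90,-20,160,70,-110]):
    x=np.array([np.cos(yaw),np.sin(yaw)])
    t=np.array([.52,-.19])-.07*x
    print(np.degrees(yaw).round(), None if (j:=inverse_kinematics([*t,.33],q_down(yaw))) is None else np.round(j,2))
E
```

```text
axis [ 0.247 -0.085 -0.965]
[0.192 0.568 0.329]
0.0 [-0.47 -0.13  1.21 -0.    2.07  1.1 ]
90.0 [-0.52  0.12  0.96 -0.    2.07 -0.52]
180.0 [-0.37  0.23  0.83 -0.    2.08 -1.94]
-90.0 None
-20.0 [-0.42 -0.15  1.22 -0.    2.07  1.5 ]
160.0 [-0.4   0.24  0.82 -0.    2.08 -1.63]
70.0 [-0.54  0.05  1.03 -0.    2.06 -0.19]
-110.0 None
```

```bash
python3 - <<'E'
from bench import *
from h import *
move_to([.52,-.19,.33],q_down(np.pi/2))
hold(0.3)
r=get_image("wrist");cv2.imwrite("pics/wrist1.png",r["frame"]);np.savez("pics/wrist1.npz",**r)
print(state()["time"],state()["ee_pos"].round(3))
E
```

```text
4.4583 [ 0.52 -0.19  0.33]
```

View pics/wrist1.png

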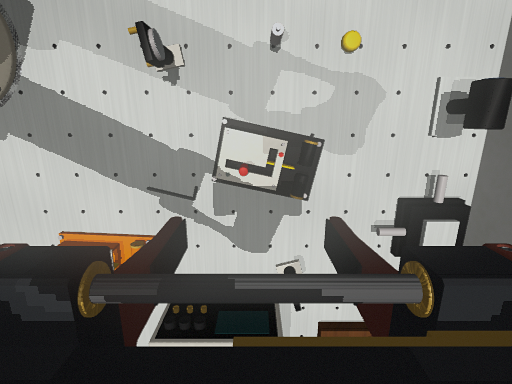

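```bash
python3 - <<'E'
from h import *
r=dict(np.load("pics/wrist1.npz"));f=r["frame"]
c=f[105:215,200:340];cv2.imwrite("pics/crop1.png",cv2.resize(c,(770,605)[:2] if 0 else (763,600),interpolation=cv2.INTER_CUBIC))
vv,uu=np.mgrid[105:215,200:340];vv=vv.ravel();uu=uu.ravel();P=world(r,uu,vv)
print("table z",np.median(P[P[:,2]<.005][:,2]))
for lo,hi in[(.006,.06),(.035,.048)]:
    k=(P[:,2]>lo)&(P[:,2]<hi);m=np.zeros((384,512),np.uint8);m[vv[k],uu[k]]=1
    n,l,st,ce=cv2.connectedComponentsWithStats(m);i=1+np.argmax(st[1:,4]);sel=l[vv,uu]==i;q=P[sel&k]
    print(lo,len(q),cv2.minAreaRect((q[:,:2]*1000).astype(np.float32)))
fi=f.astype(int);k=(fi[vv,uu,2]>110)&(fi[vv,uu,1]<80)&(fi[vv,uu,0]<80)
for u,v,p in zip(uu[k],vv[k],P[k]):print(u,v,p.round(3),end=';')
E
```

```text
table z 0.0012896443552693482
0.006 6416 ((542.6153564453125, -195.703857421875), (120.45001983642578, 190.47340393066406), 77.78903198242188)
0.035 2687 ((524.9021606445312, -191.70445251464844), (90.25254821777344, 133.82484436035156), 77.79073333740234)
279 153 [ 0.562 -0.178  0.044];280 153 [ 0.564 -0.178  0.045];281 153 [ 0.566 -0.178  0.043];282 153 [ 0.567 -0.178  0.045];279 154 [ 0.562 -0.179  0.045];280 154 [ 0.564 -0.179  0.045];281 154 [ 0.566 -0.179  0.044];282 154 [ 0.567 -0.179  0.045];279 155 [ 0.562 -0.181  0.043];280 155 [ 0.564 -0.181  0.044];281 155 [ 0.566 -0.181  0.045];282 155 [ 0.568 -0.181  0.044];280 156 [ 0.564 -0.183  0.043];240 167 [ 0.496 -0.196  0.079];241 167 [ 0.498 -0.195  0.084];242 167 [ 0.5   -0.195  0.085];243 167 [ 0.501 -0.195  0.086];244 167 [ 0.503 -0.195  0.085];245 167 [ 0.505 -0.195  0.086];240 168 [ 0.497 -0.197  0.084];241 168 [ 0.498 -0.197  0.086];245 168 [ 0.505 -0.197  0.085];246 168 [ 0.506 -0.197  0.086];239 169 [ 0.495 -0.199  0.084];240 169 [ 0.497 -0.198  0.085];246 169 [ 0.506 -0.198  0.087];247 169 [ 0.508 -0.198  0.086];239 17
[... 596 characters left out ...]
   -0.203  0.086];243 172 [ 0.501 -0.203  0.087];244 172 [ 0.503 -0.203  0.087];245 172 [ 0.505 -0.203  0.085];246 172 [ 0.506 -0.203  0.088];247 172 [ 0.508 -0.203  0.085];240 173 [ 0.497 -0.205  0.086];241 173 [ 0.498 -0.205  0.086];242 173 [ 0.5   -0.205  0.084];243 173 [ 0.501 -0.205  0.087];244 173 [ 0.503 -0.205  0.086];245 173 [ 0.505 -0.205  0.086];246 173 [ 0.506 -0.205  0.086];240 174 [ 0.497 -0.206  0.085];241 174 [ 0.498 -0.206  0.086];242 174 [ 0.5   -0.206  0.087];243 174 [ 0.501 -0.206  0.086];244 174 [ 0.503 -0.206  0.086];245 174 [ 0.505 -0.207  0.085];246 174 [ 0.506 -0.206  0.086];242 175 [ 0.5   -0.208  0.086];243 175 [ 0.501 -0.208  0.085];244 175 [ 0.503 -0.208  0.087];
```

View pics/crop1.png

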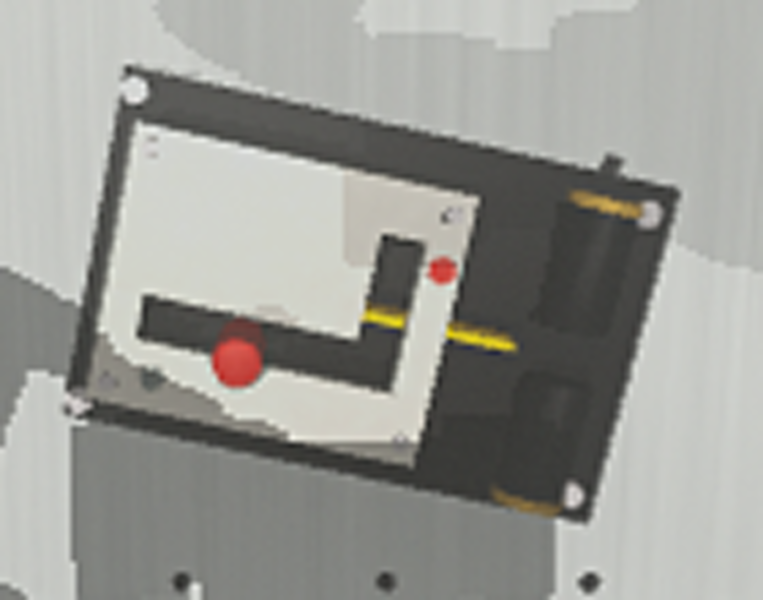

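Wrist view: the red shutter's base measures 120.5 x 190.5 mm, against 120 x 190 given. Its x axis is at -12.2°. The handle top is at (243,171), z 0.086, and the slot corner is on the right at about (272,176). The handle is already about 26 mm along the long leg. I'll check for tall obstacles near the path, then plan the approach.

```bash
cat >> h.py <<'E'
TH=np.radians(77.789-90);C=np.array([.5426,-.1957])
EX=np.array([np.cos(TH),np.sin(TH)]);EY=np.array([-EX[1],EX[0]])
O=C-.010*EX
def S(x,y): return O+x*1e-3*EX+y*1e-3*EY
def inS(p): d=(np.asarray(p)[...,:2]-O)*1e3; return np.stack([d@EX,d@EY],-1)
YAW=TH+np.pi/2
E
python3 - <<'E'
from bench import *
from h import *
print("corner",S(15,-15).round(4),"locked",S(15,20).round(4),"dot at",inS([.5645,-.180]),"handle",inS([.5015,-.2015]))
for n in["scene","side","wrist"]:
    r=dict(np.load(f"pics/{n}{1 if n=='wrist' else 0}.npz"))
    v,u=np.nonzero(r["depth"]>0);P=world(r,u,v);q=inS(P)
    k=(P[:,2]>.10)&(P[:,2]<.28)&(abs(q[:,0])<220)&(abs(q[:,1])<220)
    if n=="wrist":k&=v<215
    h={}
    for a,z in zip((q[k]//30*30).astype(int).tolist(),P[k,2]):h[tuple(a)]=max(h.get(tuple(a),0),round(float(z),3))
    print(n,h)
hx,hy=inS([.5015,-.2015])
for p in[(hx-45,-15),(15-21.5,-15),(15,-53),(15,2)]:
    for z in(.068,.15):
        j=inverse_kinematics([*S(*p),z],q_down(YAW));print(p,z,None if j is None else np.round(j,2))
E
```

```text
corner [ 0.5443 -0.2114] locked [ 0.5517 -0.1772] dot at [28.08377382 19.97691479] handle [-28.94335286 -14.36193817]
scene {(-240, 120): 0.11, (-210, 90): 0.11, (-210, 120): 0.113, (-210, 150): 0.113, (-180, 90): 0.111, (90, -240): 0.122, (90, -210): 0.119}
side {(-240, 150): 0.114, (-210, 150): 0.111, (-240, 120): 0.111, (-210, 120): 0.114, (-210, 90): 0.112, (90, -210): 0.12, (90, -240): 0.122, (60, -210): 0.108}
wrist {(-210, 150): 0.113, (-240, 150): 0.108, (-240, 120): 0.11, (-210, 120): 0.113, (-180, 120): 0.103, (-210, 90): 0.113}
(np.float64(-73.94335285924612), -15) 0.068 [-0.47 -0.18  1.72 -0.    1.6  -0.25]
(np.float64(-73.94335285924612), -15) 0.15 [-0.47 -0.19  1.58 -0.    1.75 -0.25]
(-6.5, -15) 0.068 [-0.44  0.    1.55 -0.    1.59 -0.22]
(-6.5, -15) 0.15 [-0.44 -0.01  1.42 -0.    1.74 -0.22]
(15, -53) 0.068 [-0.49  0.08  1.47 -0.    1.6  -0.28]
(15, -53) 0.15 [-0.49  0.06  1.34 -0.    1.74 -0.28]
(15, 2) 0.068 [-0.4   0.05  1.49 -0.    1.59 -0.19]
(15, 2) 0.15 [-0.4   0.04  1.37 -0.    1.74 -0.19]
```

The measurements are consistent: the red dot lies beside the locked end as described, and there is nothing taller than 0.12 m near the path. I'll close the fingers, come down behind the handle and push in small force-checked steps.

```bash
cat > push.py <<'E'
from bench import *
from h import *
Z=.067
def push(start,d,end,step,lim,f0):
    """step along unit d (shutter frame, mm) from start up to travel end; stop on force."""
    D=d[0]*EX+d[1]*EY;t=0;log=[]
    while t<end:
        t=min(t+step,end);p=S(start[0]+d[0]*t,start[1]+d[1]*t)
        move_l([*p,Z],speed=.03)
        s=state();f=float((s["ft_force"][:2]-f0[:2])@D);log.append((round(t,1),round(f,1),inS(s["ee_pos"]).round(1).tolist()))
        if -f>lim: break
    return t,log
E
python3 - <<'E'
from push import *
close()
a=(-66,-15)
move_to([*S(*a),.15],q_down(YAW))
move_l([*S(*a),Z],speed=.1); hold(.3)
s=state();print(s["time"],s["finger_gap"],inS(s["ee_pos"]),s["ee_pos"][2],s["ft_force"].round(2))
f0=s["ft_force"];np.save("f0.npy",f0)
t,log=push(a,(1,0),30,5,8,f0)
for l in log:print(l)
print(state()["time"])
r=get_image("wrist");cv2.imwrite("pics/wrist2.png",r["frame"][90:330,130:390].repeat(2,0).repeat(2,1));np.savez("pics/wrist2.npz",**r)
E
```

```text
7.8583 0.0004657818712995557 [-65.74361187 -15.04665201] 0.06748825956128485 [ 0.35  0.6  -0.29]
(5, -0.4, [-60.9, -15.0])
(10, 0.8, [-55.9, -15.0])
(15, -0.4, [-50.9, -15.0])
(20, -0.5, [-45.9, -15.0])
(25, -0.2, [-40.9, -15.0])
(30, -0.8, [-35.8, -15.0])
9.7583
```

View pics/wrist2.png

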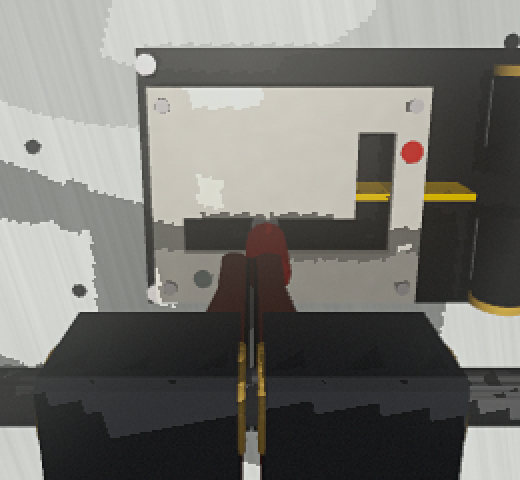

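```bash
python3 - <<'E'
from bench import *
from h import *
rs={"wrist":dict(np.load("pics/wrist2.npz"))}
for n in("scene","side"):rs[n]=get_image(n);np.savez(f"pics/{n}2.npz",**rs[n])
for n,r in rs.items():
    f=r["frame"].astype(int);v,u=np.nonzero((f[...,2]>70)&(f[...,1]<.35*f[...,2])&(f[...,0]<.35*f[...,2])&(r["depth"]>0))
    P=world(r,u,v);q=inS(P);k=(abs(q[:,0])<60)&(abs(q[:,1])<50)&(P[:,2]>.045)&(P[:,2]<.12)
    print(n,k.sum())
    for lo,hi in[(.045,.06),(.06,.08),(.08,.09)]:
        kk=k&(P[:,2]>=lo)&(P[:,2]<hi)
        if kk.sum():print(lo,kk.sum(),np.median(q[kk],0).round(1),q[kk].min(0).round(1),q[kk].max(0).round(1))
a=rs["scene"]["frame"][160:260,140:240];b=rs["side"]["frame"][190:290,260:360]
cv2.imwrite("pics/crop2.png",np.hstack([cv2.resize(a,(400,400),interpolation=cv2.INTER_CUBIC),cv2.resize(b,(400,400),interpolation=cv2.INTER_CUBIC)]))
r=rs["wrist"]
for x,y,z in[(-29,-15,.085),(-36,-15,.06),(-15,-15,.085)]:print((x,y,z),project(r,[*S(x,y),z]).round(0))
print(state()["ft_force"].round(2))
E
```

```text
wrist 3
0.045 3 [26.5 21.9] [25.9 17.9] [30.3 23.3]
scene 2
0.06 1 [-20.4 -12.3] [-20.4 -12.3] [-20.4 -12.3]
0.08 1 [-29.5 -13. ] [-29.5 -13. ] [-29.5 -13. ]
side 0
(-29, -15, 0.085) [264. 227.]
(-36, -15, 0.06) [254. 215.]
(-15, -15, 0.085) [285. 227.]
[ 1.11 -0.05 -0.55]
```

View pics/crop2.png

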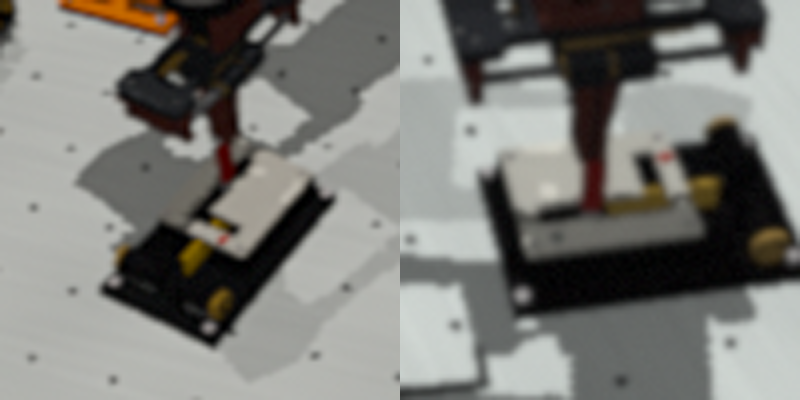

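```bash
python3 - <<'E'
from h import *
for n,t in(("wrist",2),("side",2),("scene",2)):
    r=dict(np.load(f"pics/{n}{t}.npz"));im=r["frame"].copy()
    s={"wrist":(200,150,130,96),"side":(280,200,70,52),"scene":(165,175,70,52)}[n]
    k=8 if n!="wrist" else 5
    big=cv2.resize(im[s[1]:s[1]+s[3],s[0]:s[0]+s[2]],None,fx=k,fy=k,interpolation=cv2.INTER_CUBIC)
    for x,c in((-29,(255,0,0)),(-22,(0,255,0)),(-15,(0,255,255))):
        pts=[((project(r,[*S(x,-15),z])-s[:2]+.5)*k).astype(int).tolist() for z in(.046,.085)]
        cv2.line(big,pts[0],pts[1],c,1)
    p=[((project(r,[*S(-36,-15),z])-s[:2]+.5)*k).astype(int).tolist() for z in(.0595,.12)]
    cv2.line(big,p[0],p[1],(255,0,255),1)
    cv2.imwrite(f"pics/ov_{n}.png",big)
    v,u=np.mgrid[s[1]:s[1]+s[3],s[0]:s[0]+s[2]].reshape(2,-1);P=world(r,u,v);q=inS(P)
    kk=(P[:,2]>.047)&(P[:,2]<.095)&(abs(q[:,0])<70)&(abs(q[:,1])<50)
    print(n,kk.sum())
    if n!="scene":
        for i in np.argsort(P[:,2])[::1]:
            if kk[i] and (u[i]+v[i])%3==0:print(u[i],v[i],q[i].round(0).astype(int),int(P[i,2]*1000),r["frame"][v[i],u[i]],end="; ")
E
python3 -c "
import cv2,numpy as np
a=cv2.imread('pics/ov_side.png');b=cv2.imread('pics/ov_scene.png');cv2.imwrite('pics/ov2.png',cv2.resize(np.hstack([a,b]),(800,297)))"
```

```text
wrist 338
272 208 [-22 -13] 51 [48 53 67]; 260 202 [-31  -8] 51 [50 56 94]; 259 203 [-32  -8] 51 [53 59 94]; 268 203 [-25  -8] 52 [52 57 92]; 266 202 [-27  -7] 52 [56 62 92]; 263 202 [-29  -7] 52 [ 53  58 108]; 271 206 [-23 -10] 52 [48 54 89]; 258 204 [-33  -8] 54 [53 58 93]; 265 203 [-27  -7] 54 [ 52  58 105]; 269 205 [-24  -9] 54 [51 56 93]; 255 207 [-35 -10] 55 [51 58 92]; 257 205 [-34  -9] 55 [50 55 92]; 256 206 [-34  -9] 55 [51 57 92]; 254 208 [-36 -11] 56 [51 55 92]; 267 204 [-26  -8] 56 [51 56 92]; 262 203 [-30  -7] 56 [53 57 95]; 261 204 [-31  -7] 56 [51 58 93]; 253 212 [-37 -14] 57 [48 52 91]; 264 204 [-28  -7] 57 [ 54  59 107]; 270 207 [-24  -9] 58 [48 54 91]; 266 205 [-27  -8] 58 [52 57 92]; 260 205 [-31  -8] 58 [51 57 93]; 273 213 [-21 -14] 59 [44 49 62]; 263 205 [-29  -7] 60 [ 51  56 108]; 259 206 [-32  -8] 60 [52 57 93]; 271 209 [-23 -10] 60 [48 53 90]; 268 206 [-25  -7] 61 [50 56 92]; 265 206 [-28  -7] 62 [49 54 90]; 262 206 [-30  -7] 62 [52 58 94]; 258 207 [-33  -8] 62 [51 56 92]; 257 208 [-34  -9] 62 [51 56 92]; 267 207 [-26  -8] 63 [50 55 91]; 255 210 [-35 -10] 63 [
[... 2885 characters left out ...]
] 61 [ 88  93 106]; 308 238 [-34 -25] 65 [13 13 62]; 306 237 [-39 -21] 66 [49 52 76]; 309 237 [-32 -24] 67 [20 23 64]; 305 235 [-40 -16] 68 [106 113 123]; 310 236 [-29 -22] 69 [55 58 83]; 311 235 [-26 -22] 71 [ 98 103 117]; 307 236 [-37 -24] 72 [21 22 64]; 306 234 [-38 -18] 73 [57 60 83]; 308 235 [-35 -23] 74 [14 15 63]; 309 234 [-33 -24] 78 [16 16 64]; 307 233 [-37 -20] 78 [26 27 67]; 305 232 [-41 -16] 79 [107 114 123]; 310 233 [-30 -23] 80 [40 43 76]; 308 232 [-35 -21] 82 [12 12 62]; 308 229 [-32 -12] 83 [12 13 36]; 309 231 [-32 -19] 83 [15 16 61]; 311 232 [-28 -24] 84 [ 89  94 108]; 307 230 [-36 -17] 85 [18 20 51]; 310 230 [-29 -18] 86 [37 40 63]; 306 231 [-40 -22] 87 [55 59 80]; scene 55
```

View pics/ov2.png

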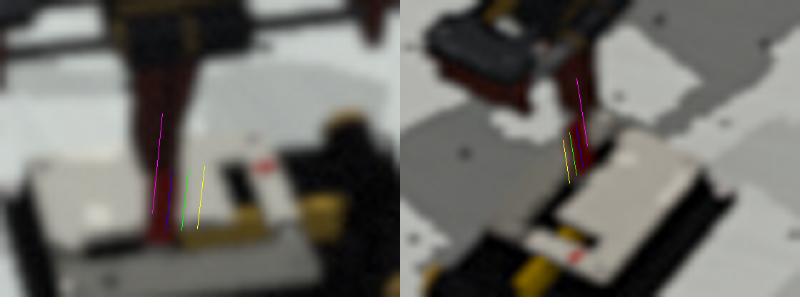

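View pics/ov_wrist.png

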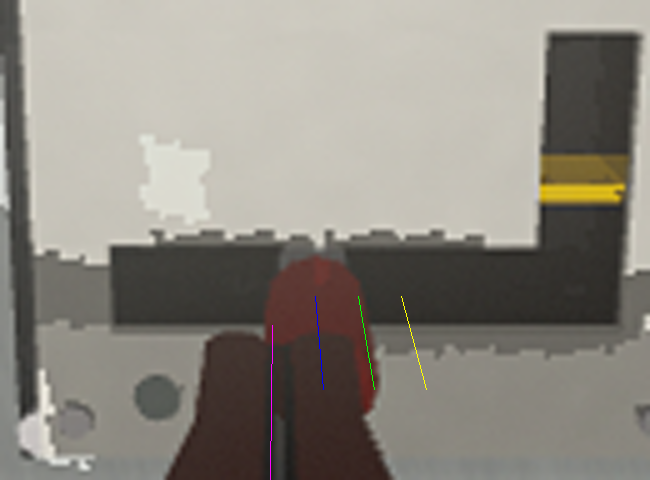

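```bash
python3 - <<'E'
from bench import *
from h import *
import bench;print([k for k in dir(bench) if not k.startswith('_')], getattr(bench,"tcp_to_tips",None))
s=state();print(s["time"],s["ee_pos"],s["ee_rot"],s["finger_gap"])
r=dict(np.load("pics/wrist2.npz"))
for v in range(214,262,4):
    print(v,[(u,*inS(w:=world(r,[u],[v])[0]).round(0),round(w[2],3)) for u in(242,248,262,268)])
print("tcp/tip proj",[project(r,[*s["ee_pos"][:2],z]).round(0).tolist() for z in(.0595,.0675,.085,.12)])
E
```

```text
['IKError', 'close', 'get_image', 'gripper_open', 'hold', 'inverse_kinematics', 'job_done', 'move_l', 'move_to', 'movej', 'state', 'tcp_to_tips'] 0.008
9.9083 [ 0.4944259  -0.20063729  0.06699229] [-3.59395548e-05  7.78317755e-01  6.27870584e-01 -3.11375122e-05] 0.0004008380621883094
214 [(242, np.float64(-48.0), np.float64(-32.0), np.float64(0.012)), (248, np.float64(-41.0), np.float64(-26.0), np.float64(0.028)), (262, np.float64(-30.0), np.float64(-7.0), np.float64(0.08)), (268, np.float64(-26.0), np.float64(-8.0), np.float64(0.079))]
218 [(242, np.float64(-43.0), np.float64(-3.0), np.float64(0.1)), (248, np.float64(-40.0), np.float64(-3.0), np.float64(0.099)), (262, np.float64(-31.0), np.float64(-2.0), np.float64(0.101)), (268, np.float64(-27.0), np.float64(-3.0), np.float64(0.1))]
222 [(242, np.float64(-43.0), np.float64(-3.0), np.float64(0.107)), (248, np.float64(-39.0), np.float64(-2.0), np.float64(0.107)), (262, np.float64(-31.0), np.float64(-3.0), np.float64(0.105)), (268, np.float64(-28.0), np.float64(-3.0), np.float64(0.107))]
226 [(242, np.float64(-43.0), np.float64(-3.0),
[... 1640 characters left out ...]
64(-33.0), np.float64(19.0), np.float64(0.185)), (268, np.float64(-31.0), np.float64(19.0), np.float64(0.185))]
254 [(242, np.float64(-39.0), np.float64(19.0), np.float64(0.186)), (248, np.float64(-37.0), np.float64(20.0), np.float64(0.188)), (262, np.float64(-33.0), np.float64(19.0), np.float64(0.188)), (268, np.float64(-31.0), np.float64(19.0), np.float64(0.187))]
258 [(242, np.float64(-39.0), np.float64(19.0), np.float64(0.19)), (248, np.float64(-37.0), np.float64(19.0), np.float64(0.189)), (262, np.float64(-33.0), np.float64(19.0), np.float64(0.19)), (268, np.float64(-32.0), np.float64(19.0), np.float64(0.19))]
tcp/tip proj [[254.0, 215.0], [254.0, 218.0], [254.0, 227.0], [253.0, 252.0]]
```

```bash
python3 - <<'E'
from h import *
for n,yaw,tcp in(("wrist0",2*np.arctan2(.987,.162),[.192,.568,.193]),("wrist1",np.pi/2,[.52,-.19,.33]),("wrist2",YAW,[.4944,-.2006,.067])):
    r=dict(np.load(f"pics/{n}.npz"));tx=np.array([np.cos(yaw),np.sin(yaw),0]);ty=np.array([np.sin(yaw),-np.cos(yaw),0])
    v,u=np.mgrid[200:300:1,100:420];v=v.ravel();u=u.ravel();k=r["depth"][v,u]>0;v,u=v[k],u[k]
    P=world(r,u,v)-np.array(tcp);q=np.stack([P@tx,P@ty,P[:,2]],1)*1e3
    V=r["view"];c=-V[:3,:3].T@V[:3,3]-np.array(tcp);print(n,"cam in tool",(c@tx*1e3).round(1),(c@ty*1e3).round(1),(c[2]*1e3).round(1))
    k=(abs(q[:,0])<25)&(abs(q[:,1])<70)&(q[:,2]>-20)&(q[:,2]<90)
    if n=="wrist2":k&=q[:,2]>25
    for lo in range(-20,90,10):
        kk=k&(q[:,2]>=lo)&(q[:,2]<lo+10)
        for sgn in(-1,1):
            m=kk&(q[:,1]*sgn>0)
            if m.sum()>3:print(lo,m.sum(),"x",q[m,0].min().round(0),q[m,0].max().round(0),"y",q[m,1].min().round(0),q[m,1].max().round(0))
E
```

```text
wrist0 cam in tool 70.5 1.5 191.9
20 6 x -10.0 4.0 y 45.0 46.0
30 222 x -10.0 11.0 y -52.0 -42.0
30 217 x -11.0 11.0 y 45.0 54.0
40 266 x -11.0 11.0 y -52.0 -42.0
40 271 x -11.0 11.0 y 45.0 54.0
50 336 x -11.0 11.0 y -52.0 -42.0
50 340 x -11.0 11.0 y 45.0 54.0
60 386 x -10.0 11.0 y -53.0 -42.0
60 391 x -10.0 11.0 y 45.0 56.0
70 410 x -4.0 11.0 y -55.0 -42.0
70 411 x -4.0 11.0 y 45.0 57.0
80 468 x 2.0 12.0 y -55.0 -42.0
80 471 x 2.0 11.0 y 45.0 58.0
wrist1 cam in tool 72.1 1.1 191.6
20 7 x -8.0 6.0 y -43.0 -43.0
20 4 x -6.0 6.0 y 45.0 45.0
30 219 x -9.0 13.0 y -52.0 -42.0
30 230 x -9.0 13.0 y 45.0 54.0
40 277 x -9.0 13.0 y -52.0 -42.0
40 272 x -9.0 13.0 y 45.0 54.0
50 335 x -9.0 13.0 y -52.0 -42.0
50 334 x -9.0 13.0 y 45.0 54.0
60 393 x -8.0 13.0 y -53.0 -42.0
60 390 x -8.0 13.0 y 45.0 55.0
70 419 x -2.0 13.0 y -55.0 -42.0
70 420 x -2.0 13.0 y 45.0 57.0
80 473 x 4.0 13.0 y -56.0 -42.0
80 468 x 3.0 13.0 y 45.0 58.0
wrist2 cam in tool 72.1 1.0 191.6
30 73 x 10.0 13.0 y -8.0 -0.0
30 98 x 10.0 13.0 y 0.0 10.0
40 91 x 10.0 13.0 y -8.0 -0.0
40 118 x 10.0 13.0 y 0.0 10.0
50 115 x 10.0 13.0 y -9.0 -0.0
50 146 x 10.0 13.0 y 0.0 11.0
60 161 x 10.0 13.0 y -10.0 -0.0
60 201 x 10.0 13.0 y 0.0 12.0
70 43 x 11.0 13.0 y -9.0 -0.0
70 115 x 3.0 13.0 y 0.0 9.0
80 12 x 11.0 13.0 y -1.0 -0.0
80 74 x 3.0 13.0 y 0.0 4.0
```

All three cameras agree that the fingertips are really about 28 mm above the reported TCP, with tips at z ≈ 0.096. The stated geometry puts them 8 mm below it. So the fingers passed over the handle (top at 0.085) without touching it, and the handle is still at x = -29 mm. I'll back off, descend by the height the cameras show, and check with a picture before pushing.

```bash
python3 - <<'E'
from push import *
a=(-66,-15)
move_l([*S(*a),.067],speed=.15)
f0=state()["ft_force"]
for z in(.05,.04,.032):
    move_l([*S(*a),z],speed=.06);f=state()["ft_force"]-f0;print(z,f.round(1),state()["ee_pos"][2].round(4))
    if f[2]>6:break
hold(.2)
r=get_image("wrist");np.savez("pics/wrist3.npz",**r);cv2.imwrite("pics/wrist3.png",r["frame"][90:330,130:390].repeat(2,0).repeat(2,1))
r2=get_image("side");np.savez("pics/side3.npz",**r2);cv2.imwrite("pics/side3.png",cv2.resize(r2["frame"][190:280,260:380],None,fx=6,fy=6,interpolation=cv2.INTER_CUBIC))
v,u=np.mgrid[200:245,225:285].reshape(2,-1);P=world(r,u,v);q=inS(P)
k=(abs(q[:,0]+66)<14)&(q[:,1]>-15)&(q[:,1]<5)&(P[:,2]>.05);print("tip z",np.sort(P[k,2])[[0,5,20]].round(3),"x",q[k,0].min(),q[k,0].max())
print(state()["time"])
E
```

```text
0.05 [-0.6  0.3 -1.5] 0.0491
0.04 [ 0.  -0.6 -1.5] 0.0394
0.032 [-0.4 -0.6 -0.8] 0.0314
tip z [0.061 0.063 0.064] x -75.61653464913687 -54.21190637835326
11.5917
```

View pics/wrist3.png

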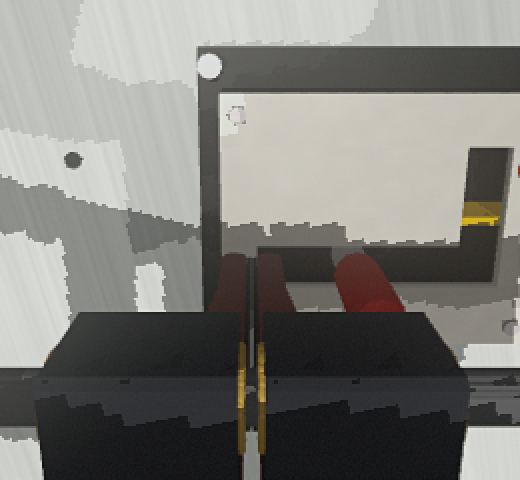

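View pics/side3.png

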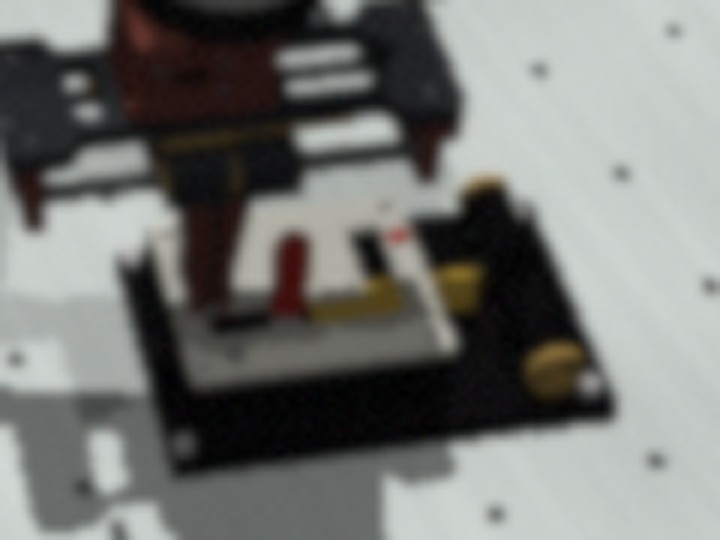

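The fingers now stand beside the handle: tips at 0.061, finger at (250,290) and handle at (370,290) in the wrist crop. Pushing along the long leg now.

```bash
sed -i 's/^Z=.*/Z=.032/' push.py; cat >> h.py <<'E'
def handle(r):
    f=r["frame"].astype(int);v,u=np.nonzero((f[...,2]>1.5*f[...,1])&(f[...,2]>50)&(r["depth"]>0))
    P=world(r,u,v);q=inS(P);k=(abs(P[:,2]-.0855)<.004)&(abs(q[:,0])<60)&(abs(q[:,1])<50)
    return k.sum(),np.median(q[k],0).round(1),q[k].min(0).round(1),q[k].max(0).round(1)
E
python3 - <<'E'
from push import *
r=dict(np.load("pics/side3.npz"));
for u,v in((331,216),(332,218),(265,226)):w=world(r,[u],[v])[0];print(u,v,inS(w).round(0),w[2].round(3))
hold(.2);f0=state()["ft_force"];a=(-66,-15)
t,l1=push(a,(1,0),52,4,12,f0)
for l in l1:print(l)
if t>=52:
    t2,l2=push((-14,-15),(1,0),16,1,8,f0)
    for l in l2:print(l)
hold(.15)
s=state();print(s["time"],inS(s["ee_pos"]),s["ft_force"]-f0)
r=get_image("wrist");np.savez("pics/wrist4.npz",**r);cv2.imwrite("pics/wrist4.png",r["frame"][90:330,130:390].repeat(2,0).repeat(2,1))
E
```

```text
331 216 [  7. -48.] 0.157
332 218 [ 10. -49.] 0.151
265 226 [-146.  -48.] 0.15
(4, -0.1, [-61.8, -15.0])
(8, -1.6, [-57.9, -15.0])
(12, -0.9, [-53.9, -15.0])
(16, -0.5, [-49.9, -15.0])
(20, -0.3, [-45.9, -15.0])
(24, -0.3, [-41.8, -15.0])
(28, -0.2, [-37.7, -15.0])
(32, -1.4, [-33.7, -15.0])
(36, -0.4, [-29.7, -15.0])
(40, -1.9, [-25.7, -15.0])
(44, -0.9, [-21.7, -15.0])
(48, -0.9, [-17.7, -15.0])
(52, 0.1, [-13.7, -15.0])
(1, -1.6, [-13.0, -15.0])
(2, -2.8, [-12.0, -15.0])
(3, -2.1, [-11.0, -15.0])
(4, -1.6, [-9.9, -15.0])
(5, -1.5, [-8.9, -15.0])
(6, -0.8, [-7.9, -15.0])
(7, -1.6, [-6.9, -15.0])
(8, -2.7, [-5.9, -15.0])
(9, -2.3, [-4.9, -15.0])
(10, -2.2, [-3.9, -15.0])
(11, -5.1, [-3.4, -15.0])
(12, -8.3, [-3.3, -15.0])
18.625 [ -3.26751558 -15.01788071] [-7.78689493  0.78418485  4.442135  ]
```

View pics/wrist4.png

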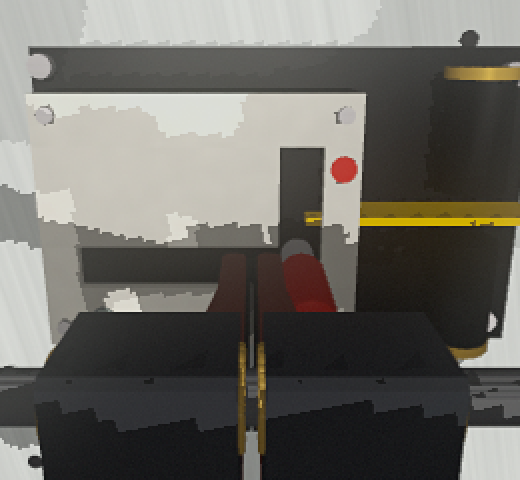

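The wrist view shows the handle at the slot's corner (295,270), and the fingers stopped on a rising 8 N force: the end stop. Now I'll go round to the -y side and push along +y.

```bash
python3 - <<'E'
from push import *
move_l([*S(-12,-15),Z],speed=.06)
move_l([*S(-12,-15),.085],speed=.12)
move_l([*S(14,-50),.085],speed=.12)
move_l([*S(14,-50),Z],speed=.1)
hold(.2);f0=state()["ft_force"];print(state()["time"],f0.round(2))
t,l1=push((14,-50),(0,1),44,4,12,f0)
for l in l1:print(l)
if t>=44:
    t2,l2=push((14,-6),(0,1),14,1,8,f0)
    for l in l2:print(l)
hold(.3)
s=state();print(s["time"],inS(s["ee_pos"]),s["ft_force"]-f0)
r=get_image("wrist");np.savez("pics/wrist5.npz",**r);cv2.imwrite("pics/wrist5.png",r["frame"][90:330,130:390].repeat(2,0).repeat(2,1))
E
```

```text
20.9833 [0.64 0.05 1.01]
(4, -0.7, [14.1, -45.8])
(8, -1.2, [14.0, -41.8])
(12, -0.4, [14.0, -37.8])
(16, 0.7, [14.0, -33.8])
(20, 0.2, [14.0, -29.8])
(24, -1.0, [14.0, -25.7])
(28, -0.3, [14.0, -21.6])
(32, -0.7, [14.0, -17.7])
(36, -1.2, [14.0, -13.7])
(40, -1.3, [14.0, -9.7])
(44, -0.3, [14.0, -5.6])
(1, -0.4, [14.0, -5.0])
(2, -1.3, [14.0, -4.0])
(3, -1.5, [14.0, -3.0])
(4, -1.1, [14.0, -1.9])
(5, -1.3, [14.0, -0.9])
(6, -1.5, [14.0, 0.1])
(7, -4.1, [14.0, 0.5])
(8, -7.5, [14.0, 0.6])
(9, -9.6, [14.0, 0.8])
26.65 [13.98836343  0.77294903] [-3.01894907 -9.30435574 -1.33488908]
```

View pics/wrist5.png

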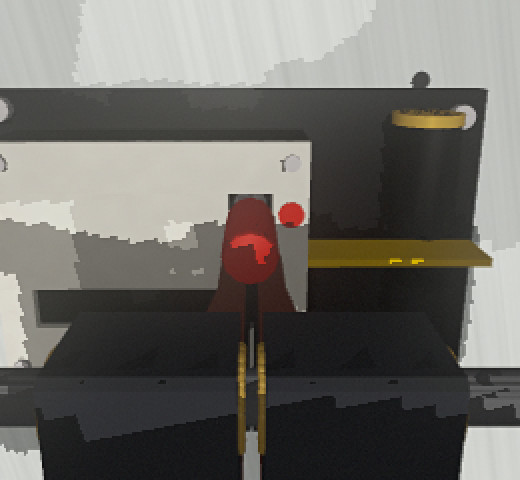

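The handle is now at the end of the short leg, beside the red dot (290,215), with the fingers against the stop. I'll retreat and check.

```bash
python3 - <<'E'
from push import *
move_l([*S(14,-12),Z],speed=.06)
move_l([*S(14,-12),.20],speed=.15)
hold(.3)
print(state()["time"],state()["ft_force"].round(2))
r=get_image("wrist");np.savez("pics/wrist6.npz",**r);cv2.imwrite("pics/wrist6.png",r["frame"][60:330,130:390].repeat(2,0).repeat(2,1))
s0=get_image("scene");side=get_image("side")
print("wrist",handle(r));print("side",handle(side));print("scene",handle(s0))
o=dict(np.load("pics/scene0.npz"))["frame"];d=cv2.absdiff(o,s0["frame"]);cv2.imwrite("pics/sc.png",np.hstack([s0["frame"][100:340,20:420],o[100:340,20:420]]))
E
```

```text
28.6667 [0.18 0.16 0.54]
wrist (np.int64(147), array([14.3, 20.8]), array([ 7.6, 12.7]), array([21. , 27.3]))
side (np.int64(17), array([10.2, 16.3]), array([ 5.4, 10.7]), array([15.7, 22.8]))
scene (np.int64(12), array([18.3, 19.8]), array([ 9.8, 12.6]), array([25.1, 29.3]))
```

View pics/wrist6.png

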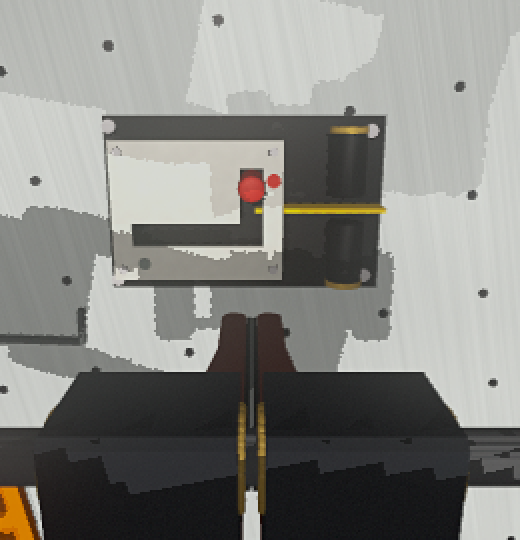

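View pics/sc.png

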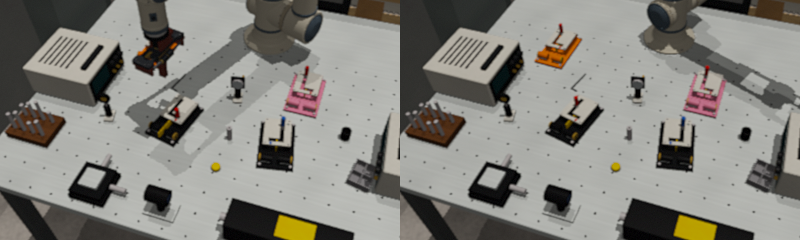

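The wrist view puts the handle at (14.3, 20.8) mm against the target (15, 20). The robot is clear, with about 0.6 N at the wrist, and the bystanders look unmoved. Handing in.

```bash
python3 -c "
from bench import *
job_done();print(state()['time'])"
```

```text
the job is handed in; nothing more can be done
the job is handed in; nothing more can be done
```

The red shutter is closed and locked, and the job was handed in at about 29 s of the 45 s limit; one failure rule may have been tripped on the way (see the last point below). I pushed the handle with closed fingers along the long leg to the corner, then from its -y side to the end of the short leg. I stopped each push when the force rose at the end stop, at about 8 N and 10 N.

**Last checks**
- **Handle position:** the wrist camera puts it at (14.3, 20.8) mm in the shutter's frame; the target is (15, 20). The coarser readings were (18.3, 19.8) from the scene camera and (10.2, 16.3) from the side camera. They differ by a few mm because those cameras see the handle at low resolution and from an angle.
- **Release and surroundings:** the fingers were raised clear, with about 0.6 N at the wrist. By eye in the scene picture, the blue handle and the visible bystanders had not moved. I did not measure them.

**What disagreed**
- **Tool geometry:** all three cameras showed the fingertips about 28 mm above the reported TCP, where the description puts them 8 mm below it. My first pass therefore went over the handle without touching it. I corrected the height from the images before pushing.
- **Possible rule breach on that first pass:** the TCP stopped about 7 mm horizontally from the handle's axis, inside the 8 mm limit for "taken between the fingers". If that rule uses the nominal TCP frame, it may have counted as a failure. The real fingers were closed and above the handle, so nothing was gripped.

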